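# Close up the implant surgery kit

### The arm

A 6-joint arm with a two-finger parallel gripper is mounted at the origin on the work surface. World frame = base frame: x ahead of the robot, y to its left, z up, the work surface at z = 0. Lengths are in m, angles in degrees, forces in N, time in s.
With the tool pointing down it reaches from about 0.25 to 0.725 m from the base axis. Payload 9.7 kg.
Tool frame: the origin (TCP) lies midway between the tips of the shut fingers; the grasp point (between the pads) lies bot.grasp_offset behind it (bot.grasp_offset is the distance from the TCP to the grasp point, in m); x points along the fingers, y is the direction in which the jaws open and shut, and the axes are right-handed (so a half turn about x gives the same grasp; the last joint's range is limited). The gripper opens to 85 mm and grips with 20 to 120 N. Pads are 22 mm wide; open, the fingers measure 114 mm over their backs; the gripper's body (76 mm by 85 mm) begins 54 mm behind the grasp point. The pads swing forward as they close: fully open they stand 13 mm farther back than shut.
Start: joints at [72.708, 4.979, 10.078, 95.1, 0, 90], TCP at [0.163, 0.525, 0.231] pointing down, gripper open.
Joint ranges: [-179.16, 179.16], [-48.56, 103.87], [-65.8, 70.77], [-126.05, 130.52], [-82.76, 87.17], [-180, 180]. Speed limits (degrees/s): [127.2, 127.2, 147.25, 180, 180, 180].

### API

Orientations are given as [roll, pitch, yaw] about the fixed x, y, z axes, in that order (R = Rz(yaw) Ry(pitch) Rx(roll)).
In Python, from workcell import status, camera, bot gives the robot as it stands.
- The arm moves only by the shell command python3 -m jog 'ROWS' [OPENING] [FORCE]. ROWS is text: rows parted by semicolons, each of 4 numbers parted by spaces: the shift along the tool's x, y, z in mm, then the turn about the tool's x in degrees. A call has exactly 8 rows; each row is the pose to reach, as a shift and turn from the pose commanded when the call began, along the tool's axes at that moment; what a row does not reach only later rows make up. A row lasts 1/8 s, in which the tool goes at most 62.5 mm and 10.7 degrees, less where a joint would pass 70% of its speed; a pose out of reach is approached as far as the arm can. A call with a gripper value outside its range is refused whole. OPENING is the opening, from 0 (shut) to 1 (fully open), set as the call begins (- or left out, the last holds). The fingers move at their own pace and stop on an object; FORCE is the grip in N (left out, the last holds). Time passes only in rows, so rows that repeat a pose let the fingers close, or fill a call up. It gives the time, the measured TCP pose, the force and the opening at its end, in the units of the state.
- status.get_obs(): the state, without advancing time (a new reading comes with each control period).
- camera(name): name is "scene" or "top"; returns a dict with "color" (384x512x3 uint8, red, green, blue), "vfov" (degrees; the focal length in pixels is half the picture's height over the tangent of half this angle, whatever the lens; pixels are square), "cx", "cy" (the principal point, pixels), "D" ([k1, k2, p1, p2, k3] as OpenCV has them; the pictures are not rectified), "rvec" (rotation vector, rad) and "tvec" (3), from world to camera coordinates, as OpenCV has them. Camera axes: x right, y down, z forward; pixel columns grow to the right and rows downward; lengths in m; the calibration is good to about 2 mm. A picture is of the moment at which its call begins. There is no depth.
- bot.job_done(): hands the job in, once; it reports no verdict.
The state is a dict: "time": time; "q": joint angles; "qd": joint speeds; "joint_efforts": joint torques, N m; "ee_pos": TCP position; "tcp_rot": TCP orientation; "wrist_force": force on the tool from outside, world axes, zero at the start; "torque": the same for the moment, N m; "opening": finger opening in m.
Only numpy, scipy, OpenCV 4.12 (cv2) and the standard library are available. Lean on these libraries where they do the work, as an engineer would, in place of code of your own. Each camera call takes 0.05 s, during which the arm holds its last target. There are 200 camera calls.

### The job

Close up the dental surgery kit by pushing only. First, with a fingertip, press the one hand driver that stands proud in the front row straight down until it is fully home; then swing the lid over and lower it fully shut without slamming it; then push the steel clasp on the lid's front in until it lies flat against the box. Never take the driver between the fingers or pull it up, and leave the things beside the kit where they stand.

Things in the scene. Friction and masses are not known exactly. Their poses are not given: they have to be found in the camera images.
- kit: the kit's base: off-white plastic box 130 (x) by 180 (y) by 40 mm high, stands fast (does not slip). Origin: centre of its underside, at table level. x points from the front (clasp side, towards the robot, yawed up to 0.45 rad) to the hinge side; z up. The deck inside is 32 mm above the table, the 4 mm rim at 40 mm. 21 fine drills and a ratchet on the rear of the deck stay below 48 mm
- driver (a joint): how far the proud hand driver stands above home, m: 0 = fully home (hard stop), 0.013 to 0.017 at the start. It slides straight up and down in a rubber grommet that grips it with about 2.5 N. While it stands proud the lid strikes it and cannot shut
- driver_top (a point): centre of the top of the proud driver's knurled steel head (12 mm diameter, 12 mm high); it goes down as it is pressed, to 48 mm above the table when home. It stands in one of the three places of the front row, kit x = -36 mm, y = -40, 0 or +40 mm; the same drivers in the other two places are home and fixed
- lid (a joint): angle of the smoked clear lid, rad: 0 = fully shut, 1.6 to 1.9 at the start (upright or leaning back from the robot), stop at 2.0. Hinge along kit y at the far rim; stiff, so the lid stays at any angle; 2 to 4 N at its free edge swings it. A shallow shell: 130 mm from hinge to free edge, 180 mm wide, 20 mm deep, 3 mm walls; shut, its outer top face is 60 mm above the table
- lid_hinge (a point): point on the lid's hinge axis at mid width: kit x = +65 mm, 40 mm above the table
- lid_edge (a point): middle of the lid's free edge, on its outer top face: 130 mm from the hinge along the lid and 20 mm outward from the hinge plane (shut: kit x = -65 mm, 60 mm above the table; open upright: about 170 mm above the table)
- clasp (a joint): angle of the clasp, rad: 0 = flat against the box front, 0.4 to 0.9 at the start, grows as it swings out, stop at 1.4. Less than 1 N at its lower edge moves it, and it stays where it is left. A smooth steel plate 40 mm wide (kit y), 31 mm long, 3 mm thick, at the middle of the lid's front, carried by the lid. With the lid shut it hangs from its pivot at kit x = -71 mm, 50 mm above the table
- clasp_tip (a point): middle of the clasp's free (lower) edge, 29 mm from its pivot, in the plate's mid-plane; there a 6 mm finger tab stands out from the plate's mid-plane. With lid and clasp shut it is at kit x = -71 mm, 21 mm above the table
- jaw: bystander: loose red model jaw with cream teeth, 56 by 62 by 32 mm, beside the kit. Origin: centre of its underside
- vial: bystander: loose white screw-cap vial, 28 mm in diameter, 52 mm high. Origin: centre of its underside
- cup: bystander: loose small steel cup, 48 mm in diameter, 32 mm high. Origin: centre of its underside
- carton: bystander: loose white implant carton 85 by 45 by 22 mm. Origin: centre of its underside
Not all that is in view belongs to the job. Leave any green or orange look-alike of the kit alone.

How it is judged (in metres and radians):
On the way, in this order (a step that is already met when the one before it is completed fails the run):
1. the proud driver is pressed home (within 2.5 mm) (value of joint driver below 0.0025 m), for 0.2 s.
2. the lid is fully shut (within 0.04 rad) (value of joint lid below 0.04 rad), for 0.2 s.
3. the clasp is pushed flat (within 0.12 rad) (value of joint clasp below 0.12 rad), for 0.2 s.
At the end, for the whole second after the job is handed in: The driver is home within 2.5 mm, the lid is shut within 0.04 rad, the clasp lies flat within 0.12 rad, and the jaw, vial, cup and carton are within 20 mm of where they stood (value of joint driver below 0.0025 m and value of joint lid below 0.04 rad and value of joint clasp below 0.12 rad and distance of each of jaw, vial, cup, carton from where it was at the start of the episode below 0.02 m); the robot touches nothing.
It fails at once if the driver is pulled up (more than 20 mm above home) (value of joint driver above 0.02 m).
It fails at once if the driver's head is taken between the fingers (horizontal distance between the grasp point and driver_top below 0.015 m and z of the grasp point in the frame of driver_top below 0.004 m).
It fails at once if the lid is slammed: faster than 3 rad/s in its last 0.15 rad (value of joint lid below 0.15 rad and velocity of joint lid below -3 rad/s).
It fails at once if the jaw, vial, cup or carton is shifted or lifted by more than 20 mm, or the vial is tipped over (distance of any of jaw, vial, cup, carton from where it was at the start of the episode above 0.02 m or angle between vial's own z axis and vertical above 0.6 rad).
It also fails if it takes over 54 s, if anything falls off the work surface, if the arm or the gripper's body presses on something with over 40 N, if the wrist force passes 120 N, or if a joint passes its speed limit or range.

## Working session

There is one attempt and no reset: what is moved stays moved. The work goes in short steps, Python scripts to look and compute and a shell command to move; the robot and the scene stay as the last step left them, time stands still between calls to the robot, and variables do not carry over. Pictures are saved under pics/ and viewed, about 8 in all and at most 12, crops included, and the job is handed in when it is done.

```bash
ls; mkdir -p pics; cat > h.py <<'E'
import numpy as np, cv2
from workcell import status, camera, bot
def cam(n):
    c=camera(n); h=c["color"].shape[0]; f=h/2/np.tan(np.radians(c["vfov"])/2)
    K=np.array([[f,0,c["cx"]],[0,f,c["cy"]],[0,0,1.]]); D=np.array(c["D"],float)
    R=cv2.Rodrigues(np.array(c["rvec"],float))[0]; t=np.array(c["tvec"],float).ravel()
    return dict(im=c["color"][:,:,::-1].copy(),K=K,D=D,R=R,t=t,o=-R.T@t)
def ray(c,p):
    u=cv2.undistortPoints(np.array([[p]],float),c["K"],c["D"]).ravel()
    return c["R"].T@np.array([u[0],u[1],1.])
def onz(c,p,z):
    d=ray(c,p); return c["o"]+d*(z-c["o"][2])/d[2]
def proj(c,P):
    return cv2.projectPoints(np.atleast_2d(np.array(P,float)),cv2.Rodrigues(c["R"])[0],c["t"],c["K"],c["D"])[0].reshape(-1,2)
def tri(c1,p1,c2,p2):
    a,b=ray(c1,p1),ray(c2,p2); a/=np.linalg.norm(a); b/=np.linalg.norm(b)
    s=np.linalg.lstsq(np.c_[a,-b],c2["o"]-c1["o"],rcond=None)[0]
    x,y=c1["o"]+s[0]*a,c2["o"]+s[1]*b; return (x+y)/2,np.linalg.norm(x-y)
E
python3 - <<'E'
from h import *
import pickle
cs=[cam("scene"),cam("top")]
pickle.dump(cs,open("c0.pkl","wb"))
for n,c in zip("st",cs):
    cv2.imwrite(f"pics/{n}0.png",cv2.resize(c["im"],(768,576),interpolation=cv2.INTER_CUBIC)); print(n,c["o"],c["K"][0,0])
o=status.get_obs(); print(o,bot.grasp_offset)
E
```

```text
pics
s [0.90740988 0.44333526 0.58286365] 381.41690980116726
t [0.35286795 0.02951248 1.14352998] 421.1204098757579
{'time': 0.1, 'q': array([ 7.27085830e+01,  5.00769022e+00,  1.00391034e+01,  9.50987437e+01,
       -1.61040222e-03,  9.00018216e+01]), 'qd': array([ 0.02027085, -0.08046114,  0.14260683, -0.09417592,  0.02702196,
        0.1067005 ]), 'joint_efforts': array([ 1.06749158e-03, -5.21560585e+01,  4.65651655e+01,  1.60235079e-02,
        4.63880906e-05,  2.63646632e-05]), 'ee_pos': array([0.16342593, 0.52495027, 0.23065742]), 'tcp_rot': array([ -88.62804844,   89.93265018, -105.92128608]), 'wrist_force': array([ 0.75947367,  0.04774178, -0.92557602]), 'torque': array([-0.05004046,  0.04720797, -0.06494079]), 'opening': 0.08506462468929711} 0.0187
```

View pics/s0.png

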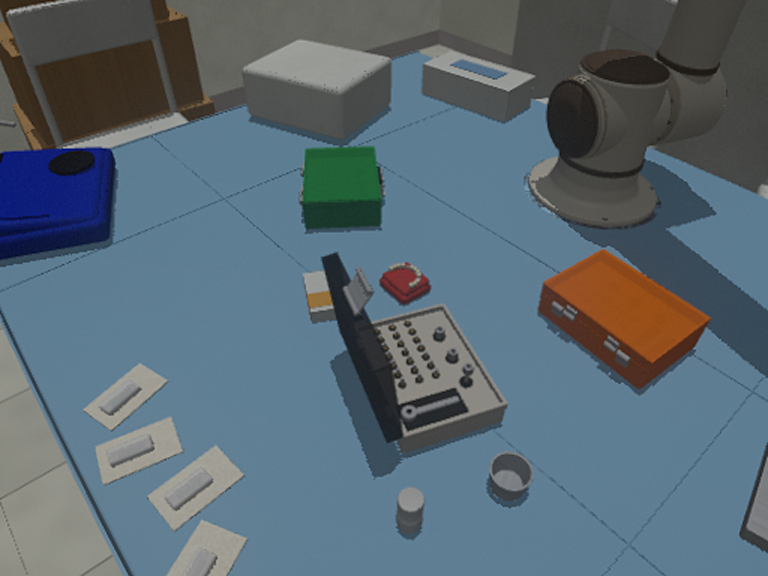

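View pics/t0.png

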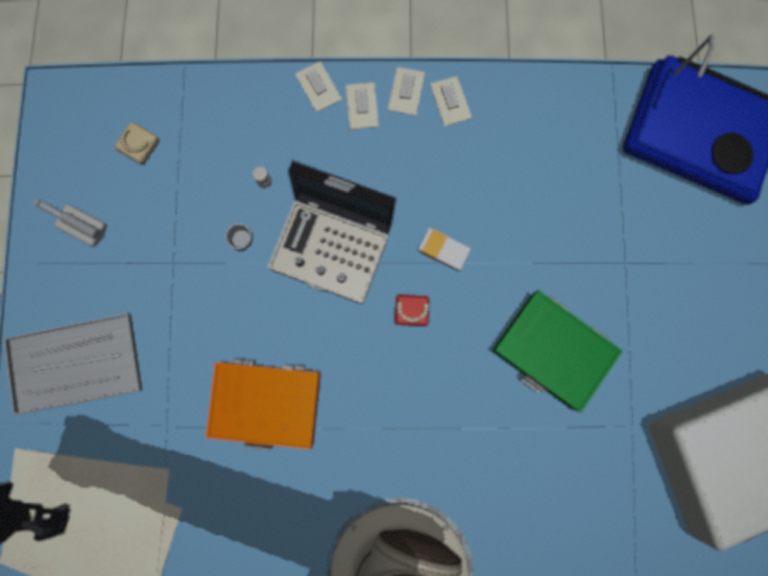

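```bash
python3 - <<'E'
import pickle,cv2,numpy as np
s,t=pickle.load(open("c0.pkl","rb"))
a=cv2.resize(s["im"][165:310,205:345],None,fx=4,fy=4,interpolation=cv2.INTER_CUBIC)
b=cv2.resize(t["im"][100:210,150:320],None,fx=4.6,fy=4.6,interpolation=cv2.INTER_CUBIC)
cv2.imwrite("pics/sc.png",a);cv2.imwrite("pics/tc.png",b)
E
```

```text
(no output)
```

View pics/sc.png

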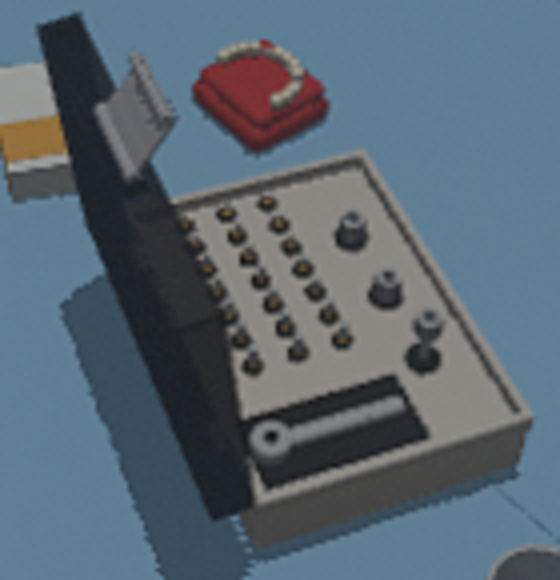

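View pics/tc.png

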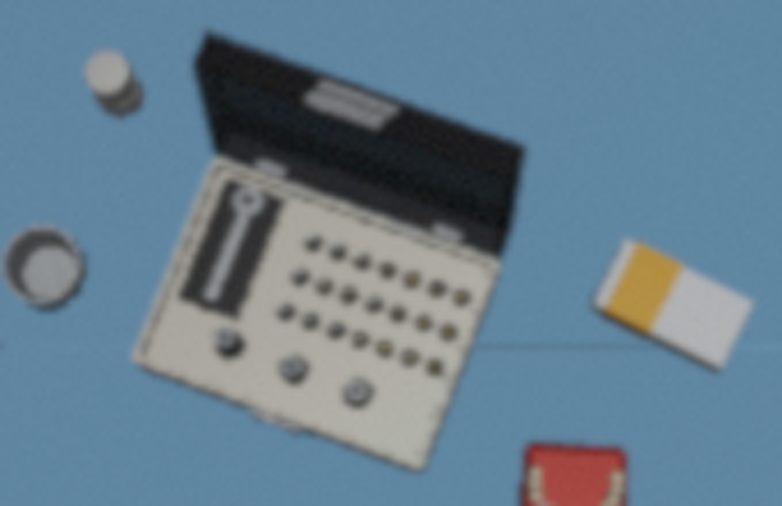

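The proud driver is the nearest of the three in the scene crop, head at (430,322), with its shaft visible below. It is the left one at (229,342) in the top crop, so kit y=+40. The other two, scene (351,230) and (386,288), sit home. The off-white kit is the target, not the green or orange boxes.

```bash
cat > m.py <<'E'
from h import *
import pickle
s,t=pickle.load(open("c0.pkl","rb"))
T=lambda u,v:((u+.5)/4.6-.5+150,(v+.5)/4.6-.5+100)
S=lambda u,v:((u+.5)/4-.5+205,(v+.5)/4-.5+165)
E
python3 - <<'E'
from m import *
np.set_printoptions(precision=4,suppress=True)
fl,fr,br,bl=[onz(t,T(*p),.04)[:2] for p in [(135,358),(422,470),(499,262),(215,157)]]
print(fl,fr,br,bl,[np.linalg.norm(x) for x in (fl-fr,fr-br,br-bl,bl-fl)])
sfr,sfl=onz(s,S(363,153),.04)[:2],onz(s,S(531,420),.04)[:2]; print("scene fr, fl",sfr,sfl)
# rigid fit of kit corners
loc=np.array([[-65,90],[-65,-90],[65,-90],[65,90]])/1e3; W=np.array([fl,fr,br,bl])
l,w=loc-loc.mean(0),W-W.mean(0); yaw=np.arctan2((l[:,0]*w[:,1]-l[:,1]*w[:,0]).sum(),(l*w).sum())
R=np.array([[np.cos(yaw),-np.sin(yaw)],[np.sin(yaw),np.cos(yaw)]]);c=W.mean(0)
print("kit",c,yaw,np.degrees(yaw),"res",W-(c+loc@R.T))
print("driver tri",tri(t,T(229,340),s,S(430,318)),"kit-pred",c+R@[-.036,.04])
for n,a,b in [("mid",(293,367),(386,283)),("right",(357,390),(352,221))]: print(n,tri(t,T(*a),s,S(*b)))
for y in (.04,0,-.04): print(c+R@[-.036,y])
print("lid corner -y", tri(t,T(522,150),s,S(58,18)), "clasp top edge")
for n,p,z in [("cup",(44,270),.0),("vialtop",(108,72),.052),("carton",(675,305),.022)]: print(n,onz(t,T(*p),z), R.T@(onz(t,T(*p),z)[:2]-c))
# lid angle from +y free-edge corner in top
for a in np.arange(1.6,1.95,.05):
    x=.065-.13*np.cos(a)+.02*np.sin(a); z=.04+.13*np.sin(a)+.02*np.cos(a)
    xi=.065-.13*np.cos(a); zi=.04+.13*np.sin(a)
    P=[[*(c+R@[q,y]),r] for q,r in((x,z),(xi,zi)) for y in(.09,-.09)]
    tp=proj(t,P);sp=proj(s,P)
    print(round(a,2),((tp+.5-[150,100])*4.6).round().tolist(),((sp+.5-[205,165])*4).round().tolist())
E
```

```text
[0.536  0.2333] [0.471  0.0664] [0.5926 0.0223] [0.6559 0.1893] [np.float64(0.17913224525102414), np.float64(0.12937641281238624), np.float64(0.17861064706673327), np.float64(0.12769969524094926)]
scene fr, fl [0.4766 0.0694] [0.5395 0.2355]
kit [0.5639 0.1278] -0.3611703495635448 -20.693536715255732 res [[ 0.0012 -0.0017]
 [-0.0003 -0.0002]
 [-0.0003  0.0016]
 [-0.0006  0.0002]]
driver tri (array([0.5434, 0.1764, 0.058 ]), np.float64(0.00010986837440671123)) kit-pred [0.5443 0.178 ]
mid (array([0.5312, 0.1404, 0.0411]), np.float64(0.0019867519661272977))
right (array([0.5172, 0.1032, 0.044 ]), np.float64(0.0017491016335459857))
[0.5443 0.178 ]
[0.5302 0.1405]
[0.516  0.1031]
lid corner -y (array([0.6219, 0.0127, 0.1702]), np.float64(0.0043070239163131635)) clasp top edge
cup [0.5968 0.2978 0.    ] [-0.0293  0.1707]
vialtop [0.7045 0.252  0.052 ] [0.0876 0.1659]
carton [ 0.5707 -0.0815  0.022 ] [ 0.0804 -0.1934]
1.6 [[199.0, 50.0], [520.0, 167.0], [184.0, 84.0], [507.0, 202.0]] [[208.0, 314.0], [66.0, 12.0], [261.0, 298.0], [110.0, 2.0]]
1.65 [[204.0, 40.0], [525.0, 156.0], [189.0, 73.0], [511.0, 190.0]] [[190.0, 321.0], [52.0, 18.0], [244.0, 304.0], [96.0, 5.0]]
1.7 [[209.0, 30.0], [529.0, 146.0], [194.0, 62.0], [516.0, 179.0]] [[173.0, 329.0], [38.0, 24.0], [226.0, 310.0], [81.0, 10.0]]
1.75 [[214.0, 20.0], [533.0, 136.0], [199.0, 52.0], [520.0, 169.0]] [[157.0, 338.0], [24.0, 31.0], [209.0, 316.0], [67.0, 15.0]]
1.8 [[219.0, 11.0], [537.0, 127.0], [204.0, 42.0], [524.0, 158.0]] [[140.0, 346.0], [11.0, 38.0], [192.0, 324.0], [53.0, 20.0]]
1.85 [[224.0, 3.0], [541.0, 118.0], [209.0, 32.0], [528.0, 148.0]] [[124.0, 356.0], [-3.0, 45.0], [175.0, 331.0], [40.0, 26.0]]
1.9 [[229.0, -5.0], [545.0, 109.0], [214.0, 23.0], [533.0, 138.0]] [[108.0, 365.0], [-15.0, 54.0], [159.0, 339.0], [26.0, 33.0]]
```

```bash
cat > g.py <<'E'
from h import *
from scipy.spatial.transform import Rotation as Ro
yaw=-.3612; C=np.array([.5638,.1275]); RK=np.array([[np.cos(yaw),-np.sin(yaw)],[np.sin(yaw),np.cos(yaw)]])
def k2w(x,y,z): return np.array([*(C+RK@[x,y]),z])
def show(*targets):   # targets: kit coords in mm -> tool shift in mm ; also turn to align tool z with +-kit x
    o=status.get_obs(); R=Ro.from_euler("xyz",o["tcp_rot"],degrees=True).as_matrix(); p=o["ee_pos"]
    k=RK.T@(p[:2]-C); print("t",round(o["time"],2),"TCP kit mm",(np.r_[k,p[2]]*1e3).round(1),"F",o["wrist_force"].round(1),"open",round(o["opening"],4),"q",o["q"].round(0))
    kx=R.T@np.r_[RK[:,0],0]; ky=R.T@np.r_[RK[:,1],0]; print("kit x in tool",kx.round(3),"kit y in tool",ky.round(3))
    a=np.degrees(np.arctan2(kx[2],kx[1])); print("turn so tool z = kit x:",(a-90+180)%360-180)
    for g in targets: print(g,(R.T@(k2w(*(np.array(g)/1e3))-p)*1e3).round(1))
E
python3 -c "
from g import *
show((-37,39,110),(-37,39,200))"
```

```text
t 0.1 TCP kit mm [-515.   230.3  230.7] F [ 0.8  0.  -0.9] open 0.0851 q [73.  5. 10. 95. -0. 90.]
kit x in tool [ 0.    -0.059  0.998] kit y in tool [-0.001  0.998  0.059]
turn so tool z = kit x: 3.401994637583215
(-37, 39, 110) [ 120.9 -219.2  465.8]
(-37, 39, 200) [  30.9 -219.3  465.8]
```

```bash
python3 -m jog '0 -25 55 3.4; 0 -55 115 3.4; 0 -82 175 3.4; 0 -110 235 3.4; 10 -140 295 3.4; 20 -165 350 3.4; 30 -190 410 3.4; 31 -219 466 3.4' 0 40; python3 -c "
from g import *
show((-37,39,85),(-37,39,70))"
```

```text
time: 1.1
ee_pos: [0.5305, 0.1891, 0.2002]
tcp_rot: [-146.1, 89.9, -166.8]
wrist_force: [0.2, 1.5, 0.1]
opening: -0.0
t 1.1 TCP kit mm [-52.9  45.8 200.2] F [0.2 1.5 0.1] open -0.0 q [20.  6.  8. 92.  0. 40.]
kit x in tool [-0.001 -0.     1.   ] kit y in tool [-0.001  1.     0.   ]
turn so tool z = kit x: 0.0024334153770553257
(-37, 39, 85) [115.2  -6.7  16. ]
(-37, 39, 70) [130.2  -6.7  16. ]
```

```bash
python3 -m jog '20 0 0 0; 40 0 0 0; 60 0 0 0;80 0 0 0;100 0 0 0;110 0 0 0;110 0 0 0;110 0 0 0' >/dev/null; python3 - <<'E'
from g import *
show((-37,39,48))
for n in ("scene","top"):
    c=cam(n); im=c["im"]
    x=im[165:310,205:345] if n=="scene" else im[100:210,150:320]
    cv2.imwrite(f"pics/{n}1.png",cv2.resize(x,None,fx=4,fy=4,interpolation=cv2.INTER_CUBIC))
E
python3 -c "
import cv2,numpy as np
a=cv2.imread('pics/scene1.png')
cv2.imwrite('pics/v1.png',a)"
```

```text
t 2.1 TCP kit mm [-54.2  47.3  92. ] F [0.8 0.1 0.2] open 0.0002 q [20.  6. -4. 80.  0. 41.]
kit x in tool [ 0.001 -0.     1.   ] kit y in tool [0.001 1.    0.   ]
turn so tool z = kit x: 0.0047792201843890325
(-37, 39, 48) [44.  -8.3 17.2]
```

View pics/v1.png

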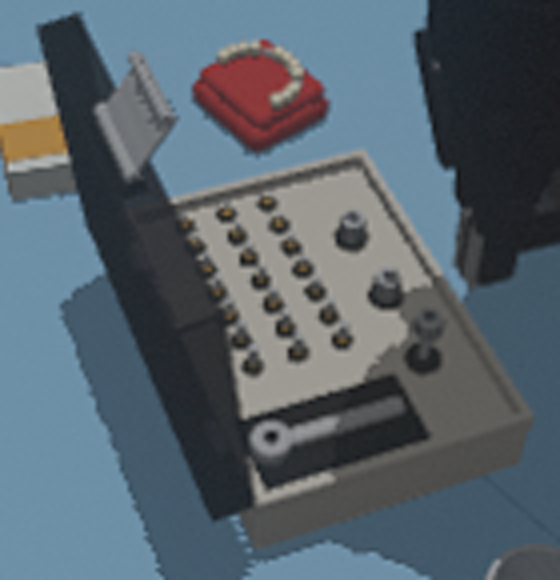

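The picture shows the gripper (tip ~ (490,280)) still short of the driver head at (430,322), which is consistent with the measured pose. I'll move over it and press.

```bash
python3 -m jog '0 -4 8 0; 0 -8 17 0; 5 -8 17 0; 10 -8 17 0;15 -8 17 0;20 -8 17 0;20 -8 17 0;20 -8 17 0' >/dev/null; python3 -c "
from g import *
show((-37,39,48))"
python3 -m jog '4 0 0 0; 8 0 0 0; 12 0 0 0; 15 0 0 0;18 0 0 0;21 0 0 0;23 0 0 0;23 0 0 0' >/dev/null; python3 -c "
from g import *
show((-37,39,48))"
```

```text
t 3.2 TCP kit mm [-37.5  39.1  71.3] F [-0.   0.7 -0.1] open 0.0001 q [18.  8. -5. 78.  0. 39.]
kit x in tool [ 0. -0.  1.] kit y in tool [0. 1. 0.]
turn so tool z = kit x: 0.010328348935502163
(-37, 39, 48) [23.3 -0.1  0.5]
t 4.2 TCP kit mm [-37.4  39.1  48.1] F [ 0.8 -0.   1.9] open 0.0002 q [18.  8. -7. 75. -0. 39.]
kit x in tool [ 0. -0.  1.] kit y in tool [0. 1. 0.]
turn so tool z = kit x: 0.0013439099505490049
(-37, 39, 48) [ 0.1 -0.1  0.4]
```

```bash
python3 -m jog '0.3 0 0 0; 0.6 0 0 0; 0.9 0 0 0; 1.2 0 0 0;1.2 0 0 0;1.2 0 0 0;1.2 0 0 0;1.2 0 0 0' ; python3 -m jog '-10 0 0 0; -30 0 0 0; -60 0 0 0;-90 0 0 0;-120 0 0 0;-150 0 0 0;-175 0 0 0;-175 0 0 0';python3 - <<'E'
from g import *
show((130,0,220),(130,0,150))
c=cam("scene")
cv2.imwrite("pics/v2.png",cv2.resize(c["im"][165:310,205:345],None,fx=4,fy=4,interpolation=cv2.INTER_CUBIC))
E
```

```text
time: 5.2
ee_pos: [0.5427, 0.1773, 0.048]
tcp_rot: [40.5, 90.0, 19.9]
wrist_force: [-3.6, -0.3, 9.4]
opening: -0.0003
time: 6.2
ee_pos: [0.5432, 0.1774, 0.224]
tcp_rot: [37.5, 89.8, 16.8]
wrist_force: [-0.3, 0.3, 0.1]
opening: -0.0001
t 6.2 TCP kit mm [-36.9  39.4 224. ] F [-0.3  0.3  0.1] open -0.0001 q [18.  8. 12. 94. -0. 39.]
kit x in tool [ 0.002 -0.     1.   ] kit y in tool [0.002 1.    0.   ]
turn so tool z = kit x: 0.00040862047862333384
(130, 0, 220) [  4.3 -39.5 166.9]
(130, 0, 150) [ 74.3 -39.6 166.7]
```

View pics/v2.png

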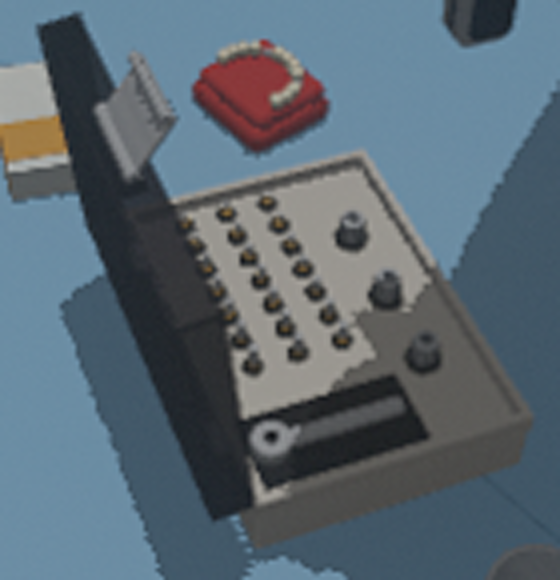

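The third head (424,352) now sits level with the other two, and the stop was felt at 9 N. Next: over the lid and down behind it.

```bash
python3 -m jog '-14 0 0 0; -14 -6 25 0; -14 -12 50 0; -14 -18 75 0; -14 -24 100 0;-14 -32 130 0;-14 -39 160 0;-14 -39 166 0' >/dev/null;python3 -c "
from g import *
show((128,0,235),(128,0,145))"
```

```text
t 7.25 TCP kit mm [129.7  -0.8 234.6] F [-0.3  0.   0.4] open 0.0002 q [  7.  26.  37. 100.  -0.  28.]
kit x in tool [-0.002  0.002  1.   ] kit y in tool [-0.001  1.    -0.002]
turn so tool z = kit x: -0.08678331040687226
(128, 0, 235) [-0.4  0.8 -1.7]
(128, 0, 145) [89.6  0.9 -1.5]
```

```bash
python3 -m jog '20 1 0 0; 40 1 0 0; 60 1 0 0; 75 1 0 0; 85 1 0 0;85 1 -5 0;85 1 -10 0;85 1 -15 0' >/dev/null;python3 -c "
from g import *
show((107,0,150),(66,0,151))"
```

```text
t 8.25 TCP kit mm [113.4   1.2 151.9] F [ 0.4 -0.4 -0.7] open -0.0001 q [ 8. 22. 21. 89. -0. 28.]
kit x in tool [ 0.001 -0.     1.   ] kit y in tool [0.001 1.    0.   ]
turn so tool z = kit x: 0.006831656966511446
(107, 0, 150) [ 1.9 -1.2 -6.4]
(66, 0, 151) [  0.8  -1.2 -47.4]
```

```bash
python3 -m jog '0 -1 -6 0; 1 -1 -12 0; 1 -1 -18 0; 1 -1 -24 0; 1 -1 -30 0;1 -1 -36 0;1 -1 -42 0;1 -1 -47 0' ; python3 - <<'E'
from g import *
show((48,0,148),(33,0,143),(5,0,126),(-17,0,101))
c=cam("scene")
cv2.imwrite("pics/v3.png",cv2.resize(c["im"][120:310,185:365],None,fx=3,fy=3,interpolation=cv2.INTER_CUBIC))
E
```

```text
time: 9.25
ee_pos: [0.6256, 0.1042, 0.1498]
tcp_rot: [-154.1, 90.0, -174.8]
wrist_force: [2.9, -1.2, 1.3]
opening: 0.0001
t 9.25 TCP kit mm [ 66.    0.  149.8] F [ 2.9 -1.2  1.3] open 0.0001 q [ 9. 16. 13. 88.  0. 30.]
kit x in tool [-0. -0.  1.] kit y in tool [-0.  1.  0.]
turn so tool z = kit x: 0.009937787159117306
(48, 0, 148) [  1.8  -0.  -18. ]
(33, 0, 143) [  6.8  -0.  -33. ]
(5, 0, 126) [ 23.8  -0.  -61. ]
(-17, 0, 101) [ 48.8  -0.  -83. ]
```

View pics/v3.png

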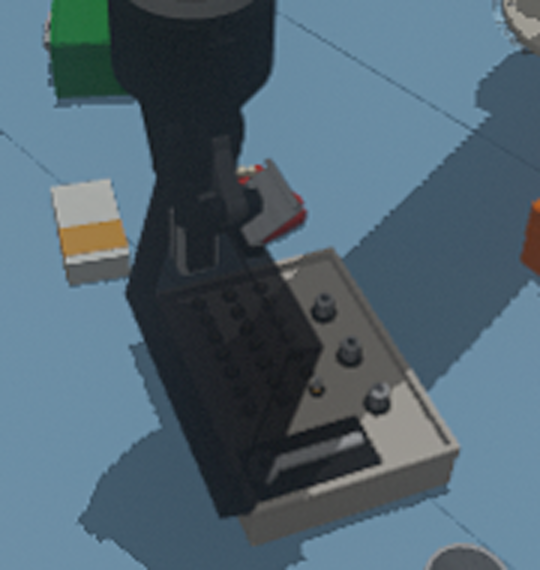

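The lid has come over to about 1.3 rad with the finger behind it, at 3 N. All four bystanders that show are in place. Continuing along the arc.

```bash
python3 -m jog '1 0 -9 0; 2 0 -18 0; 4 0 -26 0; 7 0 -33 0; 11 0 -41 0;15 0 -48 0;19 0 -55 0;24 0 -61 0' | grep force; python3 -m jog '6 0 -6 0; 12 0 -12 0; 18 0 -17 0; 25 0 -22 0; 30 0 -25 0;35 0 -28 0;40 0 -30 0;45 0 -32 0' |grep force; python3 - <<'E'
from g import *
show((-34,0,60))
E
```

```text
wrist_force: [1.0, -0.2, 4.5]
wrist_force: [-1.6, -0.1, 3.1]
t 11.3 TCP kit mm [-26.6  -0.   80.6] F [-1.6 -0.1  3.1] open -0.0001 q [14.  6. -6. 78.  0. 35.]
kit x in tool [-0. -0.  1.] kit y in tool [-0.  1.  0.]
turn so tool z = kit x: 0.0009666619349673056
(-34, 0, 60) [20.6  0.  -7.4]
```

a≈0.2. Lower slowly (about 0.1 to 0.2 rad/s).

```bash
python3 -m jog '3 0 -1 0; 6 0 -2 0; 9 0 -3 0; 12 0 -4 0; 14 0 -5 0;16 0 -6 0;18 0 -7 0;20 0 -7 0' | grep -E "force|pos"; python3 -m jog '0.3 0 0 0; .6 0 0 0; .9 0 0 0; 1.2 0 0 0; 1.5 0 0 0;1.5 0 0 0;1.5 0 0 0;1.5 0 0 0' |grep -E "force|pos"
```

```text
ee_pos: [0.5323, 0.1395, 0.0609]
wrist_force: [-0.9, 1.1, 2.6]
ee_pos: [0.5324, 0.1394, 0.06]
wrist_force: [-2.7, 0.8, 6.8]
```

```bash
python3 -m jog '-15 0 0 0; -30 0 0 0; -35 0 -15 0; -35 0 -35 0; -35 0 -55 0;-35 0 -75 0;-35 0 -92 0;-35 0 -92 0' | grep -E "force|pos"; python3 - <<'E'
from g import *
show((-126,0,15),(-88,0,15))
c=cam("scene")
cv2.imwrite("pics/v4.png",cv2.resize(c["im"][140:310,205:365],None,fx=3.5,fy=3.5,interpolation=cv2.INTER_CUBIC))
E
```

```text
ee_pos: [0.4455, 0.1724, 0.0947]
wrist_force: [-0.1, -0.4, -0.1]
t 14.3 TCP kit mm [-126.5    0.2   94.7] F [-0.1 -0.4 -0.1] open 0.0004 q [ 21.  -5. -15.  80.  -0.  42.]
kit x in tool [ 0.    -0.001  1.   ] kit y in tool [0.    1.    0.001]
turn so tool z = kit x: 0.0767591928456568
(-126, 0, 15) [79.7 -0.2  0.5]
(-88, 0, 15) [79.7 -0.3 38.5]
```

View pics/v4.png

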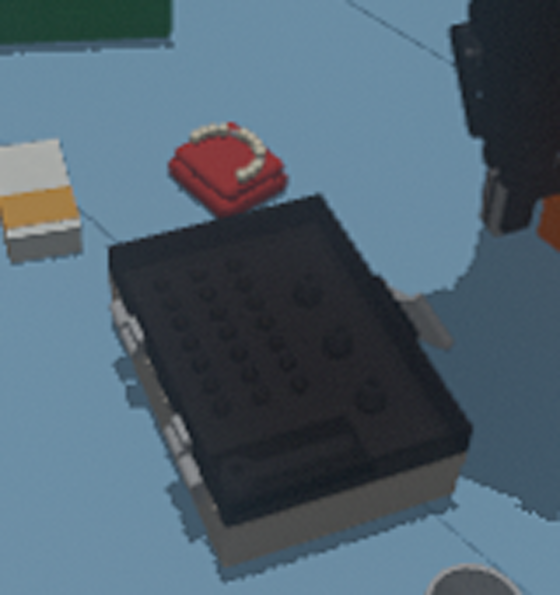

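Lid is shut flat; the clasp sticks out at (425,320). Now down in front of it and push in.

```bash
python3 -m jog '20 0 0 0; 40 0 0 0; 60 0 0 0; 72 0 0 0; 78 0 0 0;78 0 3 0;78 0 8 0;78 0 12 0' | grep -E "force|pos"; python3 -m jog '0 0 4 0; 0 0 8 0; 0 0 12 0; 0 0 15 0; 0 0 18 0;0 0 21 0;0 0 23 0;0 0 25 0' |grep -E "force|pos";python3 -c "
from g import *
show((-88,0,16))"
```

```text
ee_pos: [0.4585, 0.1676, 0.0171]
wrist_force: [0.7, 0.1, 0.7]
ee_pos: [0.4812, 0.1588, 0.0165]
wrist_force: [-1.2, 0.6, 0.5]
t 16.35 TCP kit mm [-88.3   0.1  16.5] F [-1.2  0.6  0.5] open 0.0001 q [ 18.   1. -18.  71.  -0.  39.]
kit x in tool [ 0. -0.  1.] kit y in tool [0. 1. 0.]
turn so tool z = kit x: 0.006205117866159071
(-88, 0, 16) [ 0.5 -0.1  0.3]
```

Keep pressing gently until it stops.

```bash
python3 -m jog '0 0 .5 0; 0 0 1 0; 0 0 1.5 0; 0 0 2 0; 0 0 2 0;0 0 2 0;0 0 2 0;0 0 2 0' | grep -E "force|pos"
```

```text
ee_pos: [0.4817, 0.1585, 0.0163]
wrist_force: [-8.2, 3.0, 2.8]
```

```bash
python3 -m jog '0 0 -10 0; 0 0 -25 0; 0 0 -45 0; -15 0 -55 0; -40 0 -60 0;-70 0 -60 0;-110 0 -60 0;-110 0 -60 0' | grep -E "force|pos"; python3 - <<'E'
from h import *
import pickle
s0,t0=pickle.load(open("c0.pkl","rb"))
c=cam("scene");t=cam("top")
d=np.abs(t["im"].astype(int)-t0["im"]).max(2)
a=cv2.resize(c["im"][150:335,185:365],(540,555),interpolation=cv2.INTER_CUBIC)
cv2.imwrite("pics/v5.png",a)
def cent(im,lo,hi,box):
    x0,y0,x1,y1=box; m=cv2.inRange(cv2.cvtColor(im[y0:y1,x0:x1],cv2.COLOR_BGR2HSV),lo,hi); M=cv2.moments(m,True); return [round(M["m10"]/M["m00"]+x0,1),round(M["m01"]/M["m00"]+y0,1),M["m00"]]
G=((0,0,90),(180,60,255))
for n,r,b in [("jaw",((0,120,60),(10,255,255)),(255,190,295,222)),("cup",G,(148,145,172,170)),("vial",G,(164,108,184,128)),("carton",G,(276,148,318,184))]:
    print(n,cent(t0["im"],*r,b),cent(t["im"],*r,b))
E
```

```text
ee_pos: [0.428, 0.1802, 0.1308]
wrist_force: [-0.2, 0.2, -0.4]
jaw [274.2, 205.5, 252.0] [274.2, 205.5, 253.0]
cup [159.4, 157.8, 191.0] [159.4, 159.8, 440.0]
vial [173.3, 115.9, 92.0] [173.3, 116.0, 93.0]
carton [298.9, 167.2, 379.0] [298.7, 167.2, 381.0]
```

View pics/v5.png

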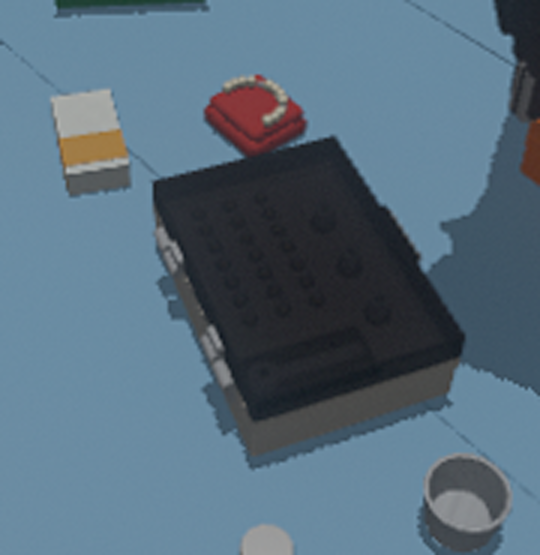

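The lid is shut, and the clasp no longer stands out at the lid's front edge near (405,240). The bystanders are unmoved; the cup's mask only grew because of shadow. The robot is clear, so I'm handing in.

```bash
python3 -c "
from workcell import bot
print(bot.job_done())"
```

```text
the job is handed in; nothing more can be done
None
```

I closed up the kit by pushing only and handed the job in at about 18 s of robot time; the hand-in gives no verdict.

- **Driver:** I pressed the proud one (kit y = +40 mm) with the shut fingertips. It met its hard stop at z = 48.0 mm with about 9 N, and in the picture it sat level with the other two.
- **Lid:** I swung it over from behind at up to about 5 N and lowered the last stretch at about 0.2 rad/s. It stopped with its top face at z = 60.0 mm at about 7 N, the height given for fully shut.
- **Clasp:** I pushed it in until it stopped at about 9 N, with the finger at the depth expected for a flat clasp. In the last picture it no longer stands out, but it is hidden by the lid there, so its angle was checked only by that stop.
- **Bystanders:** In the top view the jaw, vial and carton moved by 0.2 pixel or less. The cup's mask disagreed: its centre shifted 2 pixels (a few mm) and its area more than doubled. I put this down to changed lighting, since nothing came near it, but did not check further.
- **Robot:** At the end it stood clear of everything, with the wrist force near zero.

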